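Zero, index and lock the filter wheel of an optical attenuator

TASK

Zero the filter wheel of the optical attenuator by turning it back anticlockwise (seen from above) by its orange finger pin until its brass lug presses firmly on the brass stop, then turn it forward clockwise exactly four clicks from the zero click next to the stop, without going past the fourth. Lock it there by sliding the red-knobbed bolt fully home into the rim notch with a firm but gentle push (ten newtons or so, never over 20 N on the bolt's nose or on the stop). Let go of everything, and leave the other things on the bench where they are.

Things in the scene. Friction and masses are not known exactly. Their poses are not given: they have to be found in the camera images.
- unit: Optical attenuator: grey bench housing, fixed, 300 x 260 x 50 mm high, a scalloped aluminium filter wheel lying on its deck. Origin on the wheel's vertical axis at table height, z up. +x points away from the robot (within 26 degrees); the lock bolt is on the -x side. Housing spans x -165 to +135, y -130 to +130 mm. Wheel top 70 mm above the table, its eight rim lobes reach 80 mm from the axis.
- wheel (a joint): Filter wheel angle (rad), growing clockwise seen from above. Spring clicks every 0.785: zero click at 0, fourth at 3.142. The lug meets the stop at -0.10; let go there, the wheel springs back to 0. It can turn on to 4.9. The spring pulls to the nearest click and centres the wheel within 0.03; getting over to the next takes about 5 N at the pin plus a greasy drag, so turn below 1.5 rad/s.
- pin (a point): Orange upright finger pin on the wheel, 12 mm diameter, 42 mm tall, 52 mm from the wheel axis; this point is half-way up, 91 mm above the table. In the unit's frame it is at 135 degrees (from +x towards +y) minus the wheel angle: near left at the zero click, far right at the fourth. It is fixed to the wheel: turn the hand with the wheel, or it slips in the fingers.
- lug (a point): Tip of the brass lug that sticks out of the wheel's rim in line with the pin, 10 mm wide, 98 mm from the axis, 64 mm above the table. It meets the stop post when the wheel is turned back (anticlockwise) just beyond the zero click.
- stop: Fixed brass stop post on the deck, 12 mm diameter, 90 mm from the wheel axis, top 74 mm above the table; origin at its foot, 50 mm above the table. 3 N or more from the lug is firm contact, over 20 N bends it. Pushed at the pin, 52 mm from the axis, about 4 N go into the click spring: 10 N there give 3 N on the stop, 38 N give 20 N; 16 to 18 N at the pin is right.
- bolt (a joint): Travel of the lock bolt (m): starts drawn out, at 0 to 0.003, and grows as it slides towards the wheel axis (the unit's +x). With the wheel in a click its rounded nose wedges between two rim lobes at 0.0169: fully home. Between clicks it strikes a lobe early. About 1.5 N of friction; it stays where it is left.
- bolt_knob (a point): Red upright knob of the bolt: cylinder 14 mm diameter, 43 mm tall, top 112 mm above the table; this point is its centre, 91 mm above the table. It stands 126 mm from the wheel axis on the unit's -x side at travel 0, 109 mm when home. Guides beside it rise to 70 mm above the table. Home means the nose pressing on the wheel with 4 N or more; over 20 N dents it; push with about 10 N.
- dust_cap_c (a point): Blue dust cap, 20 mm diameter, 18 mm tall, loose on the housing's far right corner; its centre. Leave alone.
- filter_ring_c (a point): Dark steel filter ring, 30 mm diameter, 6 mm tall, loose on the housing's far left corner; its centre. Leave alone.
- mug_c (a point): White mug, 80 mm diameter, 92 mm tall; its centre. Leave alone.
- driver_c (a point): Yellow-handled screwdriver, 190 mm, lying on the bench; its middle. Leave alone.
- swab_jar_c (a point): Pale jar, 60 mm diameter, 85 mm tall; its centre. Leave alone.
- meter_c (a point): Grey hand meter, 150 x 78 x 32 mm, lying flat; its centre. Leave alone.
- carton_c (a point): Small cardboard box, 110 x 90 x 60 mm; its centre. Leave alone.

How it is judged (in metres and radians):
On the way, in this order (a step that is already met when the one before it is completed fails the run):
1. the wheel is turned back until its lug presses on the brass stop with at least 3 N (contact force between stop and wheel above 3 N and value of joint wheel below 0 rad), for 0.2 s.
2. the wheel is at the fourth click from zero (3.14 rad, within 0.12) with the bolt still out (under 6 mm) (value of joint wheel between 3.0216 and 3.2616 rad and value of joint bolt below 0.006 m), for 0.2 s.
3. the bolt is pressed home (at least 15.5 mm) into the rim with at least 4 N (contact force between bolt and wheel above 4 N and value of joint bolt above 0.0155 m and value of joint wheel between 3.0616 and 3.2216 rad), for 0.2 s.
At the end, for the whole second after the job is handed in: The wheel rests at the fourth click (3.14 rad within 0.06), the bolt is home in the rim (travel at least 15.5 mm), everything is released and still, and the other things are within 20 mm of where they stood (value of joint wheel between 3.0816 and 3.2016 rad and value of joint bolt above 0.0155 m and velocity of joint wheel between -0.05 and 0.05 rad/s and distance of each of dust_cap_c, filter_ring_c, mug_c, driver_c, swab_jar_c, meter_c, carton_c from where it was at the start of the episode below 0.02 m); the robot touches nothing.
It fails at once if the wheel is turned past the fourth click (beyond 3.55 rad) (value of joint wheel above 3.55 rad).
It fails at once if the stop is loaded with more than 20 N (contact force between stop and wheel above 20 N).
It fails at once if the bolt's nose is pressed on the wheel with more than 20 N (contact force between bolt and wheel above 20 N).
It fails at once if another thing on the bench is moved by more than 20 mm (distance of any of dust_cap_c, filter_ring_c, mug_c, driver_c, swab_jar_c, meter_c, carton_c from where it was at the start of the episode above 0.02 m).
It also fails if it takes over 72 s, if anything falls off the work surface, if the arm or the gripper's body presses on something with over 40 N, if the wrist force passes 120 N, or if a joint passes its speed limit or range.

ROBOT

A 7-joint arm with a two-finger parallel gripper is mounted at the origin on the work surface. World frame = base frame: x ahead of the robot, y to its left, z up, the work surface at z = 0. Lengths are in mm, angles in rad, forces in N, time in s.
With the tool pointing down it reaches from about 400 to 875 mm from the base axis. Payload 4.4 kg.
Tool frame: the origin (TCP) lies at the very end of the fingers, on their centre line; the grasp point (between the pads) lies ctrl.grip_depth behind it (ctrl.grip_depth is the distance from the TCP to the grasp point, in mm); y points along the fingers, x is the direction in which the jaws open and shut, and the axes are right-handed (so a half turn about y gives the same grasp; the last joint's range is limited). The gripper opens to 85 mm and grips with 20 to 120 N. Pads are 22 mm wide; open, the fingers measure 114 mm over their backs; the gripper's body (76 mm by 85 mm) begins 54 mm behind the grasp point. The pads swing forward as they close: fully open they stand 13 mm farther back than shut.
Start: joints at [-1.364, 0.628, 0.038, 1.517, -0.027, 0.996, -0.02], TCP at [175.103, 625.985, 202.613] pointing down, gripper open.
Joint ranges: [-3.06, 3.06], [-0.37, 2.12], [-1.25, 1.32], [0.18, 2.47], [-1.1, 4.24], [0.23, 1.98], [-2.94, 2.94]. Speed limits (rad/s): [2.57, 2.57, 3.14, 3.14, 3.14, 3.14, 3.14].

INTERFACE

Orientations are given as [roll, pitch, yaw] about the fixed x, y, z axes, in that order (R = Rz(yaw) Ry(pitch) Rx(roll)).
In Python, from cell import ctrl gives the robot as it stands.
- The arm moves only by the tool apply_moves, never from a script. Its argument "motion" is a list of rows, each a list of 5 numbers: the shift along the tool's x, y, z in cm, then the turn about the tool's y in rad, then the finger opening in cm, from 0 to 8.54. In form: [[tx, ty, tz, roll, hand], ...]. A call has 1 to 20 rows; each row is the pose to reach, as a shift and turn from the pose commanded when the call began, along the tool's axes at that moment; what a row does not reach only later rows make up. A row lasts 1/8 s, in which the tool goes at most 62.5 mm and 10.7 degrees, less where a joint would pass 70% of its speed; a pose out of reach is approached as far as the arm can. A call with a gripper value outside its range is refused whole. The fingers move at their own pace and stop on an object; the grip force is fixed at half the most. Time passes only in rows, so rows that repeat a pose let the fingers close. It gives the time, the measured TCP pose, the force and the opening at its end, in the units of the state.
- ctrl.read_state(): the state, without advancing time (a new reading comes with each control period).
- ctrl.get_image(name): name is "scene" or "side" or "wrist"; returns a dict with "image" (480x640x3 uint8, red, green, blue), "vfov" (degrees; the focal length in pixels is half the picture's height over the tangent of half this angle, whatever the lens; pixels are square), "cx", "cy" (the principal point, pixels), "k1" (the pictures are not rectified: a ray, as slopes to the right and down, at radius r is drawn at 1 + k1 r^2 times it, then the intrinsics apply), "extrinsics" (4x4, takes a point from world to camera coordinates); the wrist camera has in their place "tool_from_camera" (4x4, takes a point from camera to tool coordinates, whose origin is the TCP and whose axes are the tool frame's). Camera axes: x right, y up, looking along -z (the intrinsics and any distortion apply to the point x, -y, -z); pixel columns grow to the right and rows downward; lengths in mm; the calibration is good to about 2 mm. A picture is of the moment at which its call begins: read the wrist's pose just before it. There is no depth.
- ctrl.finish_job(): hands the job in, once; it reports no verdict.
Trained networks look in a picture, given as the dict that the camera call returned (one of the last four; its "shot" number tells which), for a name from the list of things; names that differ only in an ending like _2 or _b are one class to them, and where a whole thing is asked for, a point or a joint stands for the part that bears it (a point fixed in the world has none). Each returns a list of dicts, best first, with "confidence" (0 to 1); they miss things now and then, are a little off and sometimes report something else, mostly with a low value. They report only what shows in the picture. A call takes as long as a camera call.
- ctrl.search_frame(picture, query): "location" ([x, y, z] in mm, in world coordinates, good to about 4 mm: the middle of the surface that is visible of it).
- ctrl.mark_of(picture, query): "location" ([x, y, z] in mm, in world coordinates, good to about 4 mm: a listed point, or the origin of a listed thing).
The state is a dict: "clock": time; "qpos": joint angles; "qd": joint speeds; "tau": joint torques, N m; "eef_pos": TCP position; "tool_rot": TCP orientation; "force": force on the tool from outside, world axes, zero at the start; "torque": the same for the moment, N m; "width": finger opening in mm.
Only numpy, scipy, OpenCV 4.12 (cv2) and the standard library are available. Lean on these libraries where they do the work, as an engineer would, in place of code of your own. Each camera call takes 0.05 s, during which the arm holds its last target.

## Working session

There is one attempt and no reset: what is moved stays moved. The work goes in short steps, Python scripts to look and compute and a tool call to move; the robot and the scene stay as the last step left them, time stands still between calls to the robot, and variables do not carry over. Pictures are saved under pics/ and viewed, and the job is handed in when it is done.

Besides the shell and the picture viewer there is one more tool, called after "Call:" as a command line: name --pt "numbers of a row" for each row, then --argument value for the rest. apply_moves: Moves the arm, as the interface text tells. Its arguments: {"type":"object","properties":{"motion":{"type":"array","items":{"type":"array","items":{"type":"number"}}}},"required":["motion"]}

```bash
ls; mkdir -p pics
cat > h.py <<'E'
import numpy as np, cv2
from cell import ctrl
from scipy.spatial.transform import Rotation as R
def save(p,n): cv2.imwrite('pics/'+n+'.png', p['image'][:,:,::-1])
E
python3 - <<'E'
from h import *
np.set_printoptions(precision=3,suppress=True)
print(ctrl.read_state(), ctrl.grip_depth)
for n in ['scene','side']:
    p=ctrl.get_image(n); save(p,n+'0')
    for q in ['unit','pin','lug','stop','bolt_knob']:
        for d in ctrl.mark_of(p,q)[:2]: print(n,q,np.round(d['location'],1),round(d['confidence'],2))
E
```

```text
pics
{'clock': 0.0, 'qpos': array([-1.364,  0.629,  0.038,  1.518, -0.027,  0.996, -0.02 ]), 'qd': array([-0.001,  0.001, -0.001,  0.001, -0.002,  0.001,  0.001]), 'tau': array([ -0.   , -56.341,   1.226, -19.344,   0.011,   0.011,   0.   ]), 'eef_pos': array([174.904, 625.303, 201.685]), 'tool_rot': array([-1.571,  0.002,  1.298]), 'force': array([0.712, 0.203, 0.405]), 'torque': array([ 0.008, -0.029,  0.048]), 'width': 85.2692760802683} 18.700000000000003
scene unit [ 592.  -137.6    1.5] 0.65
scene unit [ 508.9 -105.2   47. ] 0.41
scene pin [ 638.2 -151.8   91.5] 0.9
scene stop [ 508.  -106.1   45.6] 0.39
side unit [ 593.5 -134.9    1.1] 0.76
side pin [ 633.7 -154.4   89.4] 0.56
side lug [ 681.7 -164.4   63.7] 0.9
side lug [664.2 426.   29.5] 0.75
side stop [ 503.  -101.8   52.9] 0.52
side bolt_knob [ 465.  -155.6   93.5] 0.55
```

View pics/scene0.png

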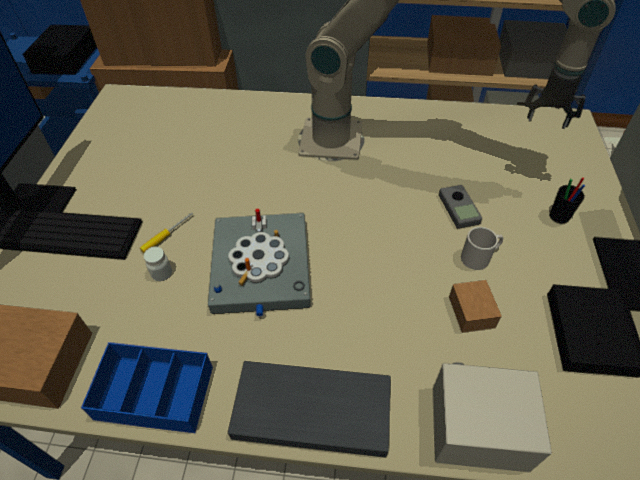

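View pics/side0.png

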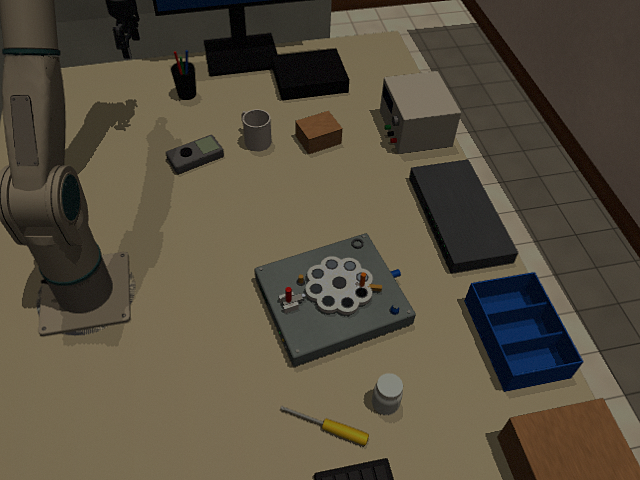

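Call:
apply_moves --pt "-3 0 -3 0.1 8.5" --pt "-8 -2 -7 0.2 8.5" --pt "-13 -4 -12 0.3 8.5" --pt "-18 -6 -16 0.4 8.5" --pt "-22 -8 -20 0.5 8.5" --pt "-26 -10 -24 0.6 7" --pt "-30 -12 -28 0.7 6" --pt "-34 -13 -32 0.8 5" --pt "-38 -13 -36 0.9 4" --pt "-42 -13 -40 1.0 4" --pt "-46 -13 -43 1.1 4" --pt "-50 -13 -46.5 1.2 4" --pt "-54 -13 -50 1.3 4" --pt "-58 -13 -54 1.4 4" --pt "-61.4 -13 -57.2 1.5 4" --pt "-61.4 -13 -57.2 1.6 4" --pt "-61.4 -13 -57.2 1.6 4"

```text
clock: 2.72
eef_pos: [560.5, -119.7, 332.3]
tool_rot: [-1.571, 0.001, -0.302]
force: [0.5, -0.1, 0.2]
width: 40.2
```

Run:
```python
from h import *
np.set_printoptions(precision=3,suppress=True)
s=ctrl.read_state();print(s['clock'],s['eef_pos'],s['tool_rot'],s['qpos'],s['force'],s['width'])
for n in ['wrist','scene','side']:
    p=ctrl.get_image(n); save(p,n+'1')
    if n=='wrist':print(p['tool_from_camera'])
    for q in ['unit','pin','lug','stop','bolt_knob']:
        for d in ctrl.mark_of(p,q)[:1]: print(n,q,np.round(d['location'],1),round(d['confidence'],2))
```

```text
2.725 [ 560.466 -119.728  332.302] [-1.571  0.001 -0.302] [-0.264  0.463  0.67   1.56  -0.299  1.224  0.156] [ 0.459 -0.13   0.155] 40.21480087420973
[[   1.       0.      -0.001    0.455]
 [  -0.001    0.272   -0.962 -170.834]
 [  -0.       0.962    0.272   69.074]
 [   0.       0.       0.       1.   ]]
wrist unit [ 588.8 -136.5   -4. ] 0.66
wrist pin [ 640.  -154.    91.6] 0.59
wrist lug [ 683.9 -169.1   67. ] 0.97
wrist stop [ 508.1 -104.2   52.6] 0.46
scene unit [ 588.5 -134.4    1.3] 0.96
scene pin [ 642.1 -151.2   93.1] 0.64
scene lug [ 679.9 -170.3   64.5] 0.69
scene stop [ 680.  -167.6   62.2] 0.72
scene bolt_knob [ 468.5 -159.2   95.9] 0.53
side unit [ 589.4 -138.6    1. ] 0.92
side pin [ 634.5 -154.    90.2] 0.76
side lug [ 678.7 -166.5   63.5] 0.56
side stop [ 504.9 -100.3   51.9] 0.53
side bolt_knob [ 466.6 -157.    95.7] 0.75
```

View pics/wrist1.png

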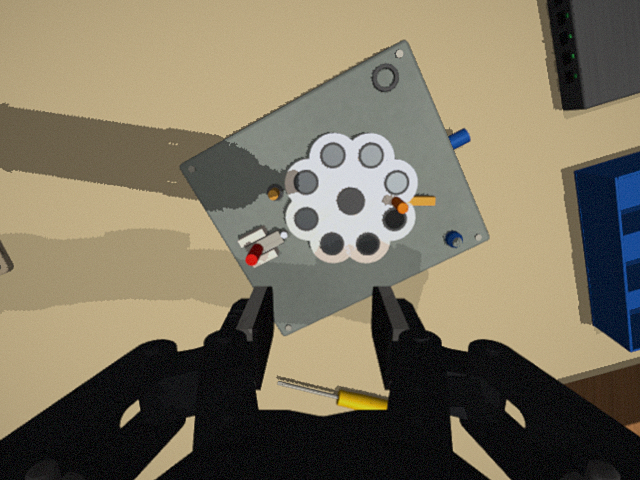

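The wrist view shows the housing corners at (405,40), (489,238), (180,168) and (284,335). The hub is at (350,201), the pin at (402,207), the lug tip at (436,202), the stop at (272,192) and the red knob at (254,252).

```bash
cat >> h.py <<'E'
def ray(p,s,uv):
    # world ray from pixel; s state for wrist
    h=p['image'].shape[0]; f=h/2/np.tan(np.radians(p['vfov'])/2)
    d=np.array([(uv[0]-p['cx'])/f,(uv[1]-p['cy'])/f]); u=d.copy()
    for _ in range(30): u=d/(1+p['k1']*(u@u))
    v=np.array([u[0],-u[1],-1.])
    if 'tool_from_camera' in p:
        T=p['tool_from_camera']; Rt=R.from_euler('xyz',s['tool_rot']).as_matrix()
        return s['eef_pos']+Rt@T[:3,3], Rt@T[:3,:3]@v
    E=p['extrinsics']; return -E[:3,:3].T@E[:3,3], E[:3,:3].T@v
def atz(p,s,uv,z):
    o,d=ray(p,s,uv); return o+d*(z-o[2])/d[2]
E
python3 - <<'E'
from h import *
np.set_printoptions(precision=1,suppress=True)
s=ctrl.read_state();p=ctrl.get_image('wrist')
im=p['image']
print('crop'); 
c=im[120:290,170:500]; cv2.imwrite('pics/crop1.png',cv2.resize(c,None,fx=2.4,fy=2.4,interpolation=cv2.INTER_CUBIC)[:,:,::-1])
C=[atz(p,s,u,50) for u in [(405,40),(489,238),(180,168),(284,335)]]
L=np.array([[135,130],[135,-130],[-165,130],[-165,-130]],float)
W=np.array(C)[:,:2]; print(W)
lc=L-L.mean(0); wc=W-W.mean(0)
th=np.arctan2((lc[:,0]*wc[:,1]-lc[:,1]*wc[:,0]).sum(),(lc*wc).sum())
Rm=np.array([[np.cos(th),-np.sin(th)],[np.sin(th),np.cos(th)]])
o=W.mean(0)-Rm@L.mean(0); print('origin',o,'yaw deg',np.degrees(th),'scale',np.linalg.norm(wc)/np.linalg.norm(lc))
for n,u,z in [('hub',(350,201),70),('lug',(436,202),64),('stop',(272,191),74),('knobtop',(251,259),112),('pintop',(404,210),112)]:
    w=atz(p,s,u,z)[:2]; l=Rm.T@(w-o); print(n,w,l,np.hypot(*l),np.degrees(np.arctan2(l[1],l[0])))
E
```

```text
crop
[[ 696.8   11.3]
 [ 742.7 -238.3]
 [ 408.3  -43.5]
 [ 454.4 -290.1]]
origin [ 590.3 -137.4] yaw deg 10.489502734422743 scale 0.9745524878065795
hub [ 589.3 -137.9] [-1.1 -0.3] 1.157443140905145 -166.00448148170605
lug [ 685.7 -170.3] [ 87.8 -49.7] 100.8947871200544 -29.48450726596659
stop [507.7 -99.6] [-74.4  52.2] 90.86784009356053 144.92619538831303
knobtop [ 467.6 -159. ] [-124.6    1.1] 124.59025561601807 179.4908603815436
pintop [ 640.2 -155.8] [ 45.6 -27.2] 53.1145504217957 -30.772650168195806
```

View pics/crop1.png

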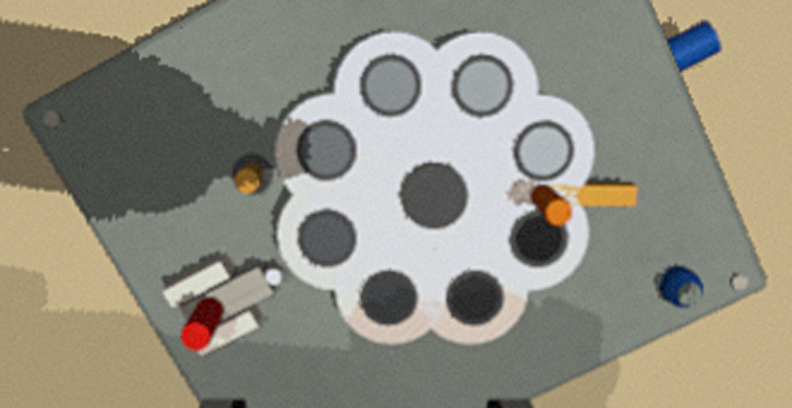

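Call:
apply_moves --pt "1 2 0 0.1 4" --pt "2 4 0 0.2 4" --pt "3 6 0 0.3 4" --pt "4 8 0 0.4 4" --pt "5 10 0 0.5 4" --pt "6 12 0 0.6 4" --pt "7 14 -0.5 0.7 4" --pt "8.5 16 -1 0.8 4" --pt "8.5 17 -1 0.9 4" --pt "8.5 18 -1 1.0 4" --pt "8.5 18 -1 1.1 4" --pt "8.5 18 -1 1.2 4" --pt "8.5 18 -1 1.3 4" --pt "8.5 18 -1 1.4 4" --pt "8.5 18 -1 1.5 4" --pt "8.5 18 -1 1.614 4" --pt "8.5 18 -1 1.614 4"

```text
clock: 5.8
eef_pos: [638.7, -154.1, 152.3]
tool_rot: [-1.571, -0.0, -1.915]
force: [-0.5, -1.0, 0.5]
width: 40.2
```

Run:
```python
from h import *
np.set_printoptions(precision=3,suppress=True)
s=ctrl.read_state();print(s['clock'],s['eef_pos'],s['tool_rot'],s['qpos'],s['force'],s['width'])
p=ctrl.get_image('wrist'); save(p,'wrist2')
for q in ['unit','pin','lug','stop']:
        for d in ctrl.mark_of(p,q)[:1]: print(q,np.round(d['location'],1),round(d['confidence'],2))
```

```text
5.8 [ 638.732 -154.126  152.254] [-1.571 -0.    -1.915] [-0.296  0.888  0.959  1.562 -0.785  1.115 -1.064] [-0.503 -1.022  0.453] 40.24378682079473
unit [ 586.4 -135.    -4. ] 0.69
pin [ 640.3 -154.    91.5] 0.81
lug [ 684.2 -166.5   66.1] 0.74
stop [ 507.3 -101.7   53.6] 0.95
```

View pics/wrist2.png

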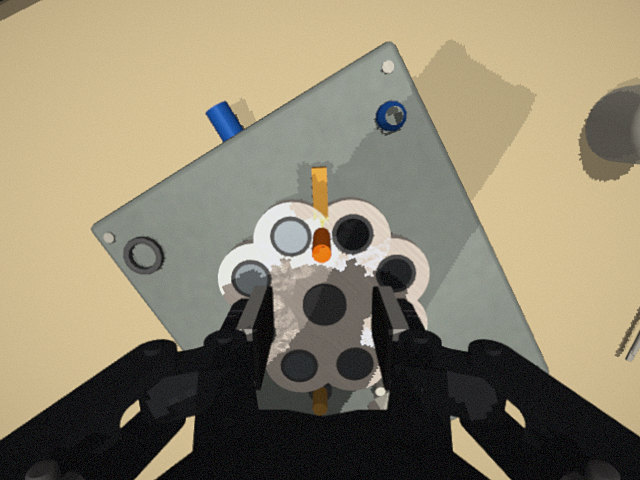

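Call:
apply_moves --pt "0 3 0 0 4" --pt "0 6 0 0 4" --pt "0 7.2 0 0 4" --pt "0 7.2 0 0 3" --pt "0 7.2 0 0 2" --pt "0 7.2 0 0 1.5" --pt "0 7.2 0 0 0.8" --pt "0 7.2 0 0 0.8" --pt "0 7.2 0 0 0.8" --pt "0 7.2 0 0 0.8"

```text
clock: 7.3
eef_pos: [639.4, -154.5, 81.6]
tool_rot: [-1.569, 0.0, -1.916]
force: [0.1, 2.2, 5.9]
width: 8.8
```

Run:
```python
from h import *
np.set_printoptions(precision=3,suppress=True)
s=ctrl.read_state();print(s['clock'],s['eef_pos'],s['tool_rot'],s['qpos'],s['force'],s['torque'],s['width'])
p=ctrl.get_image('wrist'); save(p,'wrist3')
for q in ['pin','lug','stop']:
        for d in ctrl.mark_of(p,q)[:1]: print(q,np.round(d['location'],1),round(d['confidence'],2))
```

```text
7.3 [ 639.395 -154.533   81.559] [-1.569  0.    -1.916] [-0.271  0.963  0.895  1.614 -0.864  1.001 -1.006] [0.129 2.18  5.913] [ 0.135 -0.026 -0.026] 8.821480887531266
pin [ 636.8 -158.    93.1] 0.85
lug [ 682.7 -170.6   65.1] 0.92
```

View pics/wrist3.png

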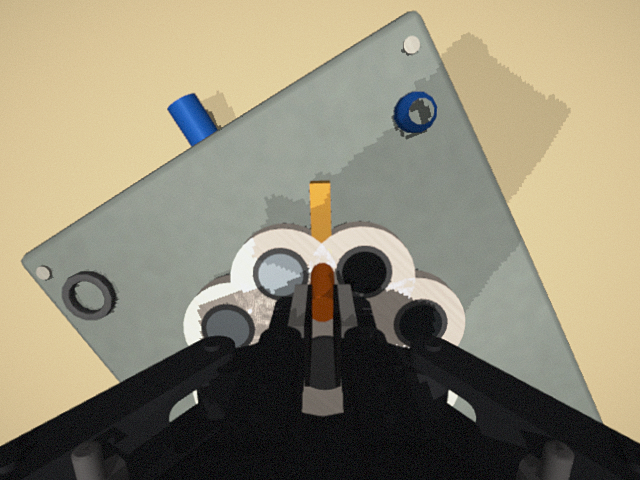

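Run:
```python
import cv2
im=cv2.imread('pics/wrist3.png')[230:430,250:400]
cv2.imwrite('pics/crop3.png',cv2.resize(im,None,fx=3,fy=3,interpolation=cv2.INTER_CUBIC))
```

```text
(no output)
```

View pics/crop3.png

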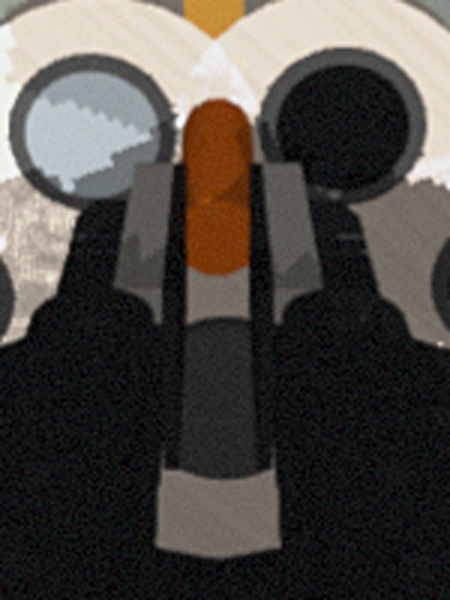

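Call:
apply_moves --pt "0 0 0 0 0" --pt "0 0 0 0 0" --pt "-0.416 0 -0.017 -0.08 0" --pt "-0.93 0 -0.084 -0.18 0" --pt "-1.44 0 -0.203 -0.28 0" --pt "-1.93 0 -0.37 -0.38 0" --pt "-2.4 0 -0.587 -0.48 0" --pt "-2.85 0 -0.849 -0.58 0" --pt "-3.27 0 -1.155 -0.68 0" --pt "-3.65 0 -1.5 -0.78 0" --pt "-4.01 0 -1.89 -0.88 0" --pt "-4.32 0 -2.3 -0.98 0" --pt "-4.587 0 -2.75 -1.08 0" --pt "-4.81 0 -3.22 -1.18 0" --pt "-4.98 0 -3.71 -1.28 0" --pt "-5.1 0 -4.21 -1.38 0" --pt "-5.18 0 -4.73 -1.48 0" --pt "-5.2 0 -5.25 -1.58 0" --pt "-5.2 0 -5.25 -1.58 0"

```text
clock: 9.88
eef_pos: [606.1, -86.8, 80.1]
tool_rot: [-1.57, 0.002, -0.337]
force: [-0.5, -0.2, -0.5]
width: 0.0
```

```bash
cat > st.py <<'E'
from h import *
import sys
np.set_printoptions(precision=3,suppress=True)
s=ctrl.read_state();print(s['clock'],s['eef_pos'],s['tool_rot'],s['qpos'],s['force'],s['torque'],s['width'])
if len(sys.argv)>1:
    p=ctrl.get_image('wrist'); save(p,sys.argv[1])
    for q in sys.argv[2:]:
        for d in ctrl.mark_of(p,q)[:1]: print(q,np.round(d['location'],1),round(d['confidence'],2))
E
python3 st.py wrist4 pin lug stop
```

```text
9.875 [606.12  -86.814  80.15 ] [-1.57   0.002 -0.337] [-0.2    0.783  0.499  1.741 -0.517  0.753  0.226] [-0.503 -0.158 -0.499] [-0.048  0.014 -0.086] 0.011309336070273653
pin [594.  -87.3  90. ] 0.61
lug [594.2 -39.5  61.1] 0.79
stop [ 506.5 -104.5   54.2] 0.81
```

View pics/wrist4.png

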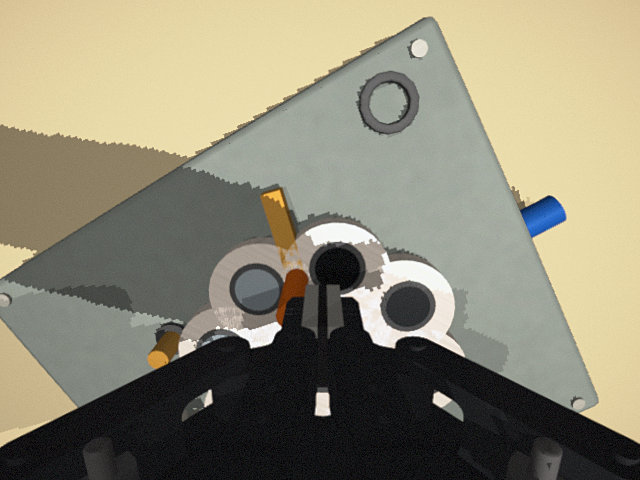

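```bash
cat >> h.py <<'E'
def proj_tool(p,X):
    T=np.linalg.inv(p['tool_from_camera']); c=T[:3,:3]@np.asarray(X,float)+T[:3,3]
    u=np.array([c[0]/-c[2],-c[1]/-c[2]]); u=u*(1+p['k1']*(u@u))
    f=p['image'].shape[0]/2/np.tan(np.radians(p['vfov'])/2)
    return u*f+[p['cx'],p['cy']]
E
python3 - <<'E'
from h import *
s=ctrl.read_state(); print(s['clock'],s['force'],s['width'])
p=ctrl.get_image('wrist'); save(p,'wrist5')
for X in [(0,0,0),(0,0,11),(0,0,-11),(0,-30,0),(0,-30,6),(0,-30,-6),(0,11,0),(0,11,6),(0,-30,-20),(0,11,14),(0,-30,14)]: print(X,np.round(proj_tool(p,X)))
im=p['image'][170:430,130:400]
cv2.imwrite('pics/crop5.png',cv2.resize(im,None,fx=2.2,fy=2.2,interpolation=cv2.INTER_CUBIC)[:,:,::-1])
for q in ['pin','lug']:
        for d in ctrl.mark_of(p,q)[:1]: print(q,np.round(d['location'],1),round(d['confidence'],2))
p=ctrl.get_image('side'); save(p,'side5')
for q in ['pin','lug']:
        for d in ctrl.mark_of(p,q)[:1]: print(q,np.round(d['location'],1),round(d['confidence'],2))
im=p['image'][200:360,230:430]
cv2.imwrite('pics/crop5s.png',cv2.resize(im,None,fx=3,fy=3,interpolation=cv2.INTER_CUBIC)[:,:,::-1])
E
```

```text
10.075 [ 0.36163743 -0.01571639 -0.34215657] -0.03202709614941257
(0, 0, 0) [321. 279.]
(0, 0, 11) [321. 258.]
(0, 0, -11) [321. 300.]
(0, -30, 0) [321. 307.]
(0, -30, 6) [321. 294.]
(0, -30, -6) [321. 320.]
(0, 11, 0) [321. 271.]
(0, 11, 6) [321. 260.]
(0, -30, -20) [321. 350.]
(0, 11, 14) [321. 245.]
(0, -30, 14) [321. 275.]
pin [590.6 -88.4  93.8] 0.79
lug [588.4 -40.8  63.6] 0.84
pin [579.6 -87.1  90. ] 0.59
lug [577.4 -41.7  68.1] 0.82
```

View pics/crop5.png

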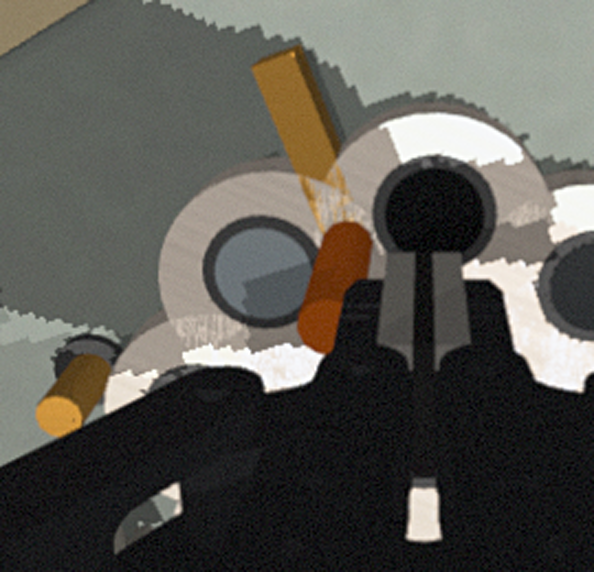

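View pics/crop5s.png

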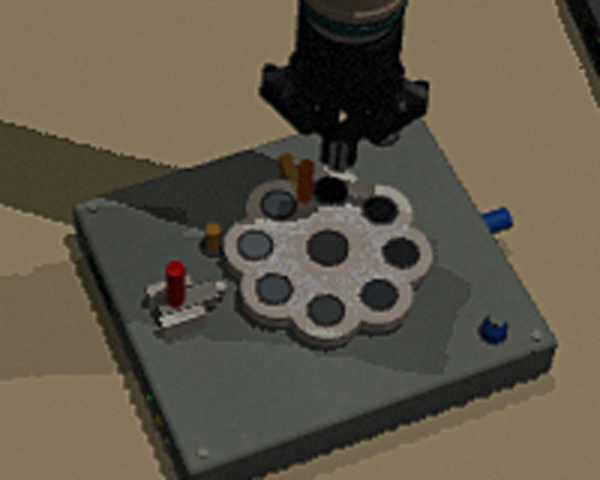

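The pin has come out of the grip and the wheel is creeping to a click ahead of the closed fingers. I'll lift, open the fingers and cage the pin between the pads instead.

Call:
apply_moves --pt "0 -3 0 0 0" --pt "0 -6 0 0 1" --pt "0 -6.5 0 -0.1 2" --pt "-1 -6.5 -0.3 -0.25 2.4" --pt "-2.4 -6.5 -0.75 -0.4 2.4" --pt "-2.4 -6.5 -0.75 -0.52 2.4" --pt "-2.4 -6.5 -0.75 -0.52 2.4"

```text
clock: 11.25
eef_pos: [581.8, -86.8, 145.8]
tool_rot: [-1.57, -0.001, 0.182]
force: [0.8, -0.2, 0.3]
width: 24.3
```

```bash
python3 st.py wrist6 pin lug stop
```

```text
11.25 [581.818 -86.841 145.821] [-1.57  -0.001  0.182] [-0.156  0.641  0.411  1.762 -0.337  0.808  0.599] [ 0.799 -0.209  0.333] [-0.005 -0.042 -0.008] 24.31381347795938
pin [580.3 -88.6  92. ] 0.56
lug [571.7 -40.9  66.8] 0.75
stop [ 510.1 -100.8   54.2] 0.86
```

View pics/wrist6.png

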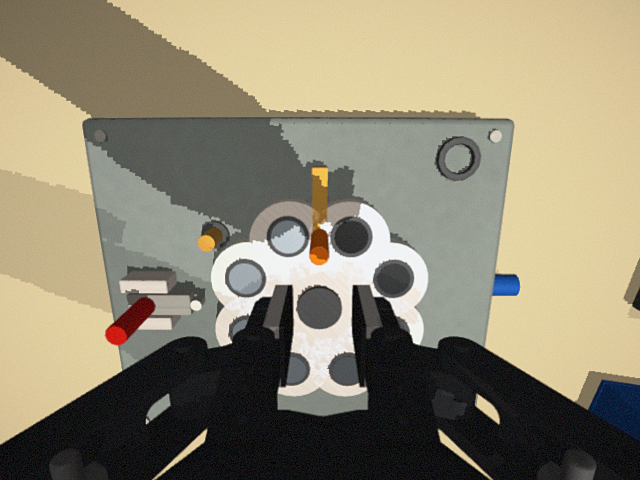

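Call:
apply_moves --pt "0 3 0 0 2.4" --pt "0 6 0 0 2.4" --pt "0 6.9 0 0 2.2" --pt "0 6.9 0 0 1.7" --pt "0 6.9 0 0 1.7" --pt "-0.42 6.9 -0.017 -0.08 1.7" --pt "-0.83 6.9 -0.067 -0.16 1.7" --pt "-1.24 6.9 -0.149 -0.24 1.7" --pt "-1.64 6.9 -0.26 -0.32 1.7" --pt "-2.02 6.9 -0.41 -0.4 1.7" --pt "-2.4 6.9 -0.587 -0.48 1.7" --pt "-2.76 6.9 -0.793 -0.56 1.7" --pt "-3.1 6.9 -1.03 -0.64 1.7" --pt "-3.43 6.9 -1.29 -0.72 1.7" --pt "-3.58 6.9 -1.43 -0.76 1.7" --pt "-3.58 6.9 -1.43 -0.76 1.7"

```text
clock: 13.45
eef_pos: [549.6, -107.8, 77.2]
tool_rot: [-1.572, -0.0, 0.943]
force: [0.3, -0.3, -0.4]
width: 16.9
```

```bash
python3 st.py wrist7 pin lug stop
```

```text
13.45 [ 549.566 -107.822   77.238] [-1.572 -0.     0.943] [ 0.055  0.676  0.137  1.887 -0.154  0.587  1.233] [ 0.343 -0.346 -0.356] [-0.002  0.022 -0.003] 16.91157999947037
pin [ 546.2 -108.6   88.7] 0.59
lug [510.2 -83.4  63.8] 0.95
stop [ 508.  -102.6   54.2] 0.7
```

View pics/wrist7.png

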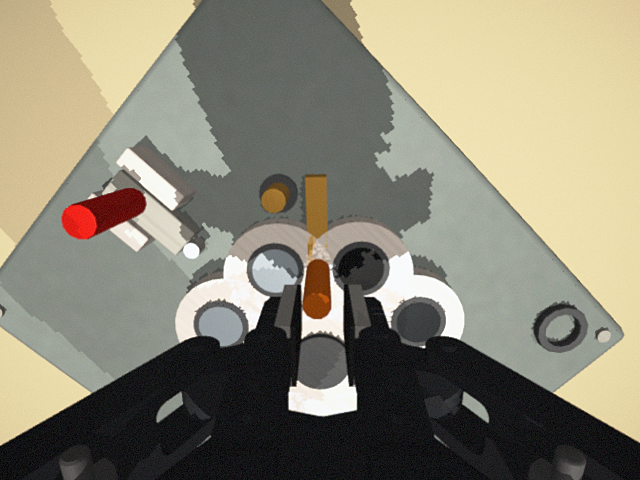

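Call:
apply_moves --pt "-0.2 0 0 -0.04 1.7" --pt "-0.4 0 -0.02 -0.08 1.7" --pt "-0.6 0 -0.03 -0.12 1.7" --pt "-0.6 0 -0.03 -0.12 1.7"

```text
clock: 14.15
eef_pos: [546.4, -111.9, 76.6]
tool_rot: [-1.571, -0.001, 1.065]
force: [1.1, 1.0, -1.7]
width: 17.3
```

```bash
cat > f.py <<'E'
from h import *
s=ctrl.read_state(); Rt=R.from_euler('xyz',s['tool_rot']).as_matrix()
print(s['clock'],s['eef_pos'].round(1),s['tool_rot'].round(3),'tool force',(Rt.T@s['force']).round(2),s['width'].round(1) if hasattr(s['width'],'round') else s['width'])
E
python3 f.py
```

```text
14.15 [ 546.4 -111.9   76.6] [-1.571e+00 -1.000e-03  1.065e+00] tool force [ 1.39  1.73 -0.5 ] 17.26502966155465
```

Call:
apply_moves --pt "-0.15 0 0 -0.03 1.7" --pt "-0.3 0 -0.01 -0.06 1.7" --pt "-0.3 0 -0.01 -0.06 1.7"

```text
clock: 14.52
eef_pos: [545.2, -114.2, 76.6]
tool_rot: [-1.571, -0.001, 1.125]
force: [2.6, 4.2, -1.3]
width: 17.1
```

```bash
python3 f.py
```

```text
14.525 [ 545.2 -114.2   76.6] [-1.571e+00 -1.000e-03  1.125e+00] tool force [ 4.88  1.29 -0.53] 17.052261394668317
```

Call:
apply_moves --pt "-0.1 0 0 -0.02 1.7" --pt "-0.2 0 0 -0.04 1.7" --pt "-0.2 0 0 -0.04 1.7"

```text
clock: 14.9
eef_pos: [544.1, -116.1, 76.6]
tool_rot: [-1.571, -0.001, 1.165]
force: [3.4, 4.6, -0.9]
width: 16.6
```

```bash
python3 f.py
```

```text
14.9 [ 544.1 -116.1   76.6] [-1.571e+00 -1.000e-03  1.165e+00] tool force [ 5.57  0.94 -1.29] 16.62382403651552
```

Call:
apply_moves --pt "-0.1 0 0 -0.02 1.7" --pt "-0.2 0 0 -0.04 1.7" --pt "-0.2 0 0 -0.04 1.7"

```text
clock: 15.28
eef_pos: [544.4, -116.3, 76.7]
tool_rot: [-1.572, -0.003, 1.206]
force: [4.5, 7.9, -2.5]
width: 17.0
```

```bash
python3 f.py
```

```text
15.275 [ 544.4 -116.3   76.7] [-1.572 -0.003  1.206] tool force [ 8.96  2.5  -1.41] 16.97389179051871
```

Call:
apply_moves --pt "-0.1 0 0 0 1.7" --pt "-0.2 0 0 0 1.7" --pt "-0.2 0 0 0 1.7"

```text
clock: 15.65
eef_pos: [544.4, -116.5, 76.7]
tool_rot: [-1.572, -0.005, 1.207]
force: [5.5, 10.6, -2.9]
width: 17.4
```

```bash
python3 f.py
```

```text
15.65 [ 544.4 -116.5   76.7] [-1.572 -0.005  1.207] tool force [11.83  3.   -1.36] 17.43287437752107
```

Call:
apply_moves --pt "-0.15 0 0 0 1.7" --pt "-0.3 0 0 0 1.7" --pt "-0.3 0 0 0 1.7"

```text
clock: 16.02
eef_pos: [544.3, -116.7, 76.7]
tool_rot: [-1.573, -0.008, 1.209]
force: [7.3, 16.2, -3.1]
width: 17.0
```

```bash
python3 f.py
```

```text
16.025 [ 544.3 -116.7   76.7] [-1.573 -0.008  1.209] tool force [17.73  3.25 -1.03] 17.01729656017835
```

Call:
apply_moves --pt "0 0 0 0 1.7" --pt "0 0 0 0 1.7" --pt "0 0 0 0 1.7" --pt "0 0 0 0 1.7"

```text
clock: 16.52
eef_pos: [544.3, -116.7, 76.7]
tool_rot: [-1.573, -0.008, 1.209]
force: [7.4, 15.6, -3.5]
width: 17.2
```

```bash
python3 f.py; python3 st.py wrist8 pin lug stop
```

```text
16.525 [ 544.3 -116.7   76.7] [-1.573 -0.008  1.209] tool force [17.18  3.65 -1.34] 17.19563129649034
16.525 [ 544.299 -116.683   76.683] [-1.573 -0.008  1.209] [ 0.132  0.669  0.052  1.897 -0.073  0.574  1.443] [ 7.35  15.617 -3.513] [ 3.371 -1.748 -0.077] 17.19563129649034
pin [ 545.1 -115.7   88.2] 0.96
lug [502.6 -92.5  65.4] 0.64
stop [ 508.1 -104.1   53.9] 0.89
```

View pics/wrist8.png

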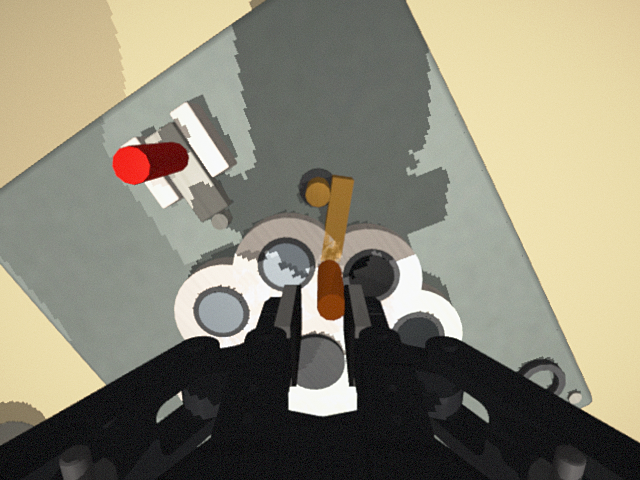

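The lug at (342,180) lies against the stop at (317,190), with a steady 17 N at the pin. I'll release the load and re-centre at zero.

Call:
apply_moves --pt "0.4 0 0 0.06 1.7" --pt "0.8 0 0 0.12 1.7" --pt "1.2 0 0 0.18 1.7" --pt "1.4 0 0 0.24 1.7" --pt "1.4 0 0 0.24 1.7" --pt "1.4 0 0 0.24 1.7"

```text
clock: 17.48
eef_pos: [545.5, -111.1, 76.6]
tool_rot: [-1.57, 0.001, 0.964]
force: [-0.3, 0.7, -0.4]
width: 16.7
```

```bash
python3 f.py; python3 st.py wrist9 pin lug stop
```

```text
17.475 [ 545.5 -111.1   76.6] [-1.57e+00  1.00e-03  9.64e-01] tool force [0.42 0.39 0.66] 16.72905731804285
17.475 [ 545.469 -111.148   76.59 ] [-1.57   0.001  0.964] [ 0.065  0.674  0.13   1.895 -0.146  0.583  1.254] [-0.299  0.722 -0.386] [ 0.024 -0.099  0.042] 16.72905731804285
pin [ 547.3 -110.7   93.6] 0.78
lug [512.  -85.2  63.9] 0.66
stop [ 507.8 -104.7   53.4] 0.63
```

View pics/wrist9.png

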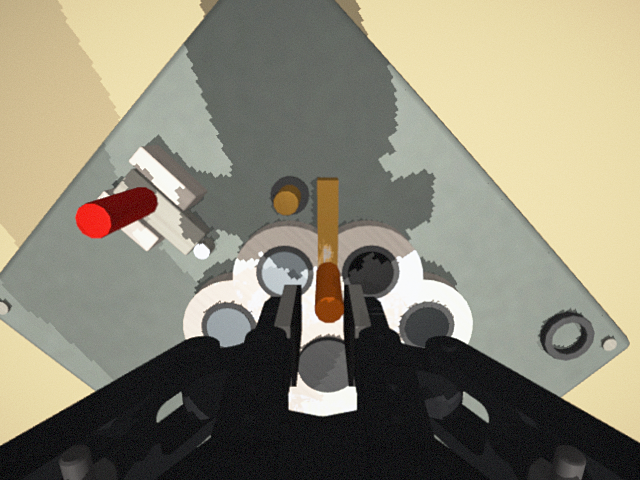

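Call:
apply_moves --pt "0.2 0 0 0 1.7" --pt "0.44 0 0 0 1.7" --pt "0.91 0 -0.02 0.09 1.7" --pt "1.37 0 -0.08 0.18 1.7" --pt "1.83 0 -0.19 0.27 1.7" --pt "2.27 0 -0.33 0.36 1.7" --pt "2.7 0 -0.52 0.45 1.7" --pt "3.11 0 -0.74 0.54 1.7" --pt "3.5 0 -1.0 0.63 1.7" --pt "3.87 0 -1.29 0.72 1.7" --pt "4.21 0 -1.61 0.81 1.7" --pt "4.51 0 -1.97 0.9 1.7" --pt "4.79 0 -2.35 0.99 1.7" --pt "5.03 0 -2.75 1.08 1.7" --pt "5.24 0 -3.18 1.17 1.7" --pt "5.41 0 -3.61 1.26 1.7" --pt "5.52 0 -4.07 1.35 1.7" --pt "5.6 0 -4.52 1.44 1.7" --pt "5.64 0 -5.0 1.53 1.7"

```text
clock: 20.05
eef_pos: [619.3, -92.0, 76.4]
tool_rot: [-1.571, 0.001, -0.568]
force: [0.2, 0.4, -0.1]
width: 17.2
```

```bash
python3 f.py; python3 st.py wrist10 pin lug stop
```

```text
20.05 [619.3 -92.   76.4] [-1.571e+00  1.000e-03 -5.680e-01] tool force [-0.06  0.08  0.38] 17.227931168921444
20.05 [619.324 -92.022  76.378] [-1.571  0.001 -0.568] [-0.231  0.823  0.575  1.706 -0.593  0.795  0.058] [ 0.157  0.353 -0.075] [ 0.016  0.048 -0.017] 17.227931168921444
pin [615.7 -94.4  90.1] 0.89
lug [639.9 -57.1  63.8] 0.66
```

View pics/wrist10.png

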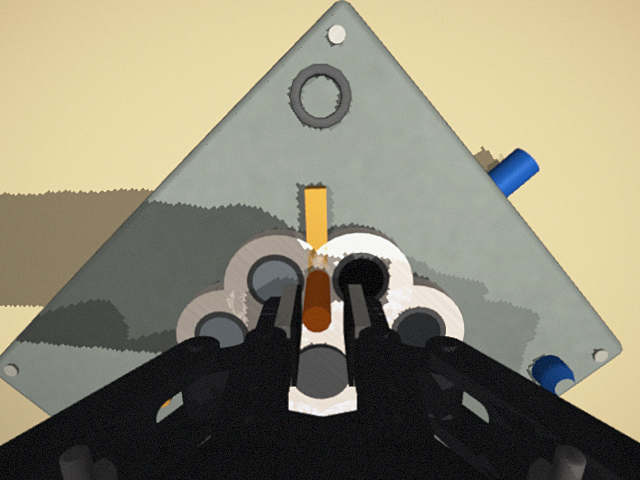

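Call:
apply_moves --pt "0.47 0 -0.02 0.09 1.7" --pt "0.93 0 -0.08 0.18 1.7" --pt "1.39 0 -0.19 0.27 1.7" --pt "1.83 0 -0.33 0.36 1.7" --pt "2.26 0 -0.52 0.45 1.7" --pt "2.67 0 -0.74 0.54 1.7" --pt "3.06 0 -1.0 0.63 1.7" --pt "3.43 0 -1.29 0.72 1.7" --pt "3.77 0 -1.61 0.81 1.7" --pt "4.07 0 -1.97 0.9 1.7" --pt "4.35 0 -2.35 0.99 1.7" --pt "4.59 0 -2.75 1.08 1.7" --pt "4.76 0 -3.1 1.15 1.7" --pt "4.88 0 -3.41 1.21 1.7" --pt "4.98 0 -3.71 1.28 1.7" --pt "5.07 0 -4.04 1.35 1.7" --pt "5.14 0 -4.41 1.42 1.7" --pt "5.18 0 -4.75 1.49 1.7" --pt "5.18 0 -4.75 1.49 1.7"

```text
clock: 22.62
eef_pos: [637.3, -160.2, 76.4]
tool_rot: [-1.571, -0.0, -2.054]
force: [0.8, -0.1, 0.2]
width: 17.0
```

```bash
python3 f.py; python3 st.py wrist11 pin lug stop unit
```

```text
22.625 [ 637.3 -160.2   76.4] [-1.571 -0.    -2.054] tool force [-0.27 -0.18  0.72] 16.994794018321727
22.625 [ 637.274 -160.227   76.444] [-1.571 -0.    -2.054] [-0.277  0.99   0.937  1.617 -0.909  1.024 -1.102] [ 0.764 -0.101  0.177] [-0.007  0.028  0.009] 16.994794018321727
pin [ 636.4 -158.2   90.9] 0.57
lug [ 679.6 -176.8   62.4] 0.87
unit [ 586.7 -138.4   -2.3] 0.89
```

View pics/wrist11.png

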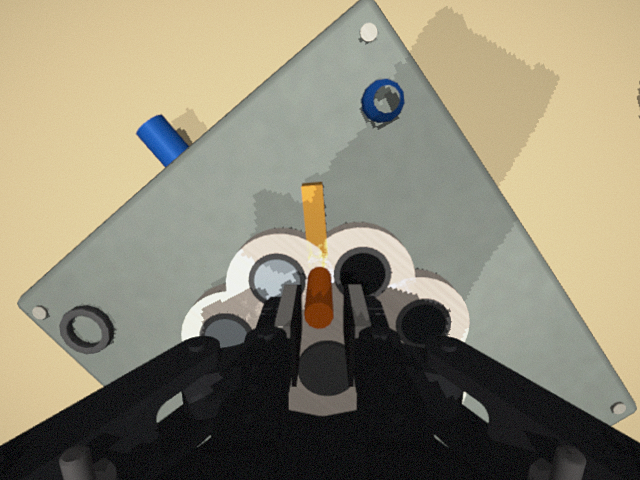

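Call:
apply_moves --pt "0.2 0 0 0.04 1.7" --pt "0.4 0 -0.02 0.08 1.7" --pt "0.6 0 -0.04 0.12 1.7" --pt "0.6 0 -0.04 0.12 2.0" --pt "0.6 0 -0.04 0.12 2.0" --pt "0.6 0 -0.04 0.12 2.0" --pt "0.6 0 -0.04 0.12 2.0" --pt "0.6 0 -0.04 0.12 2.0"

```text
clock: 23.88
eef_pos: [634.5, -165.4, 76.6]
tool_rot: [-1.571, 0.0, -2.176]
force: [-0.4, 0.2, 0.0]
width: 19.7
```

```bash
python3 f.py; python3 st.py wrist12 pin lug stop unit
```

```text
23.875 [ 634.5 -165.4   76.6] [-1.571  0.    -2.176] tool force [ 0.09 -0.04 -0.47] 19.683003052752294
23.875 [ 634.477 -165.357   76.629] [-1.571  0.    -2.176] [-0.28   1.     0.963  1.622 -0.931  1.038 -1.197] [-0.443  0.191  0.044] [ 0.036 -0.021  0.019] 19.683003052752294
pin [ 635.2 -168.9   90.5] 0.69
lug [ 671.1 -195.    65.6] 0.67
unit [ 587.1 -137.6   -2.4] 0.75
```

View pics/wrist12.png

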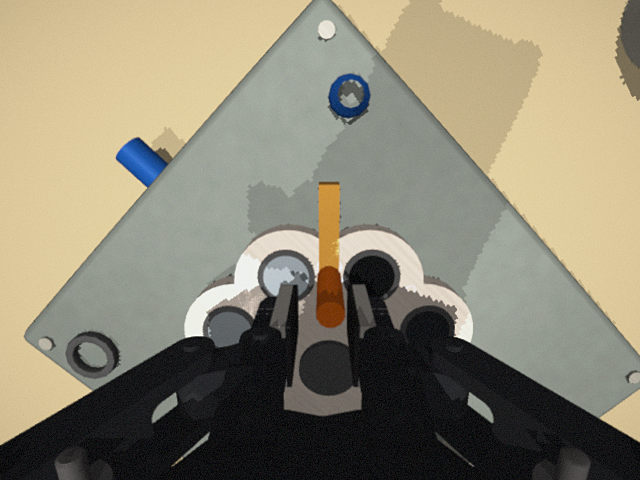

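Call:
apply_moves --pt "0 -2 0 0 2.0" --pt "0 -5 0 0 2.0" --pt "0 -8 0 0 2.4" --pt "0 -9 0 -0.15 2.4" --pt "0.9 -9 -1.4 -0.3 2.4" --pt "1.8 -9 -2.8 -0.45 2.4" --pt "2.7 -9 -4.2 -0.6 2.4" --pt "3.6 -9 -5.6 -0.75 2.4" --pt "4.5 -9 -7.0 -0.9 2.4" --pt "5.4 -9 -8.4 -1.05 2.4" --pt "6.3 -9 -9.8 -1.2 2.4" --pt "7.2 -9 -11.2 -1.35 2.4" --pt "8.1 -9 -12.6 -1.5 2.4" --pt "8.95 -9 -14.06 -1.65 2.4" --pt "8.95 -9 -14.06 -1.8 2.4" --pt "8.95 -9 -14.06 -1.95 2.4" --pt "8.95 -9 -14.06 -2.1 2.4" --pt "8.95 -9 -14.06 -2.25 2.4" --pt "8.95 -9 -14.06 -2.36 2.4" --pt "8.95 -9 -14.06 -2.36 2.4"

```text
clock: 26.62
eef_pos: [468.1, -159.9, 167.8]
tool_rot: [-1.572, -0.002, 0.182]
force: [-0.5, -0.1, -0.9]
width: 24.1
```

```bash
python3 f.py; python3 st.py wrist13 pin lug stop unit bolt_knob
python3 - <<'E'
from h import *
for n in ['scene','side']:
    p=ctrl.get_image(n); save(p,n+'13')
    for q in ['bolt_knob','pin','lug']:
        for d in ctrl.mark_of(p,q)[:1]: print(n,q,np.round(d['location'],1),round(d['confidence'],2))
E
```

```text
26.625 [ 468.1 -159.9  167.8] [-1.572 -0.002  0.182] tool force [-0.48  0.92 -0.04] 24.094727491116206
26.625 [ 468.126 -159.944  167.76 ] [-1.572 -0.002  0.182] [-0.034  0.491  0.441  1.991 -0.309  0.722  0.778] [-0.461 -0.123 -0.918] [-0.039  0.019  0.009] 24.094727491116206
pin [ 634.4 -169.1   91.5] 0.6
lug [ 672.  -197.3   63.4] 0.82
stop [ 508.5 -100.1   52.2] 0.68
unit [ 587.8 -138.5   -2.9] 0.9
bolt_knob [ 466.1 -161.3   96.8] 0.79
scene bolt_knob [ 627.3 -406.4   44. ] 0.62
scene pin [ 631.6 -163.7   92.7] 0.62
scene lug [ 666.4 -192.7   64.6] 0.77
side bolt_knob [ 467.5 -154.2   94.3] 0.56
side pin [ 629.7 -166.    91.4] 0.55
```

View pics/wrist13.png

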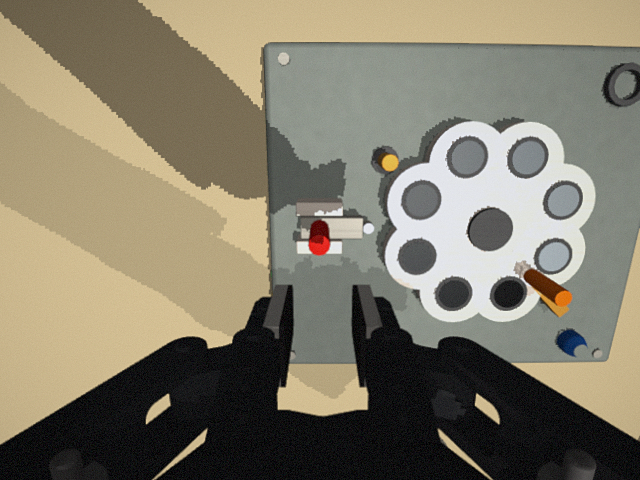

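Call:
apply_moves --pt "0 3 0 0 2.6" --pt "0 6 0 0 2.6" --pt "0 8.5 0 0 2.6" --pt "0 8.5 0 0 2.2" --pt "0 8.5 0 0 1.9" --pt "0 8.5 0 0 1.9"

```text
clock: 28.08
eef_pos: [468.7, -159.4, 82.6]
tool_rot: [-1.572, -0.002, 0.184]
force: [-0.7, -1.1, -0.1]
width: 18.9
```

```bash
python3 f.py; python3 st.py wrist14 pin lug  unit bolt_knob
```

```text
28.075 [ 468.7 -159.4   82.6] [-1.572 -0.002  0.184] tool force [-0.91  0.14 -0.91] 18.902512451368747
28.075 [ 468.675 -159.378   82.609] [-1.572 -0.002  0.184] [ 0.041  0.624  0.342  2.063 -0.408  0.517  0.865] [-0.725 -1.063 -0.138] [-0.002 -0.012 -0.004] 18.902512451368747
pin [ 631.9 -170.6   90.4] 0.77
unit [ 587.7 -136.    -4.5] 0.68
bolt_knob [ 464.7 -158.3   93.6] 0.84
```

View pics/wrist14.png

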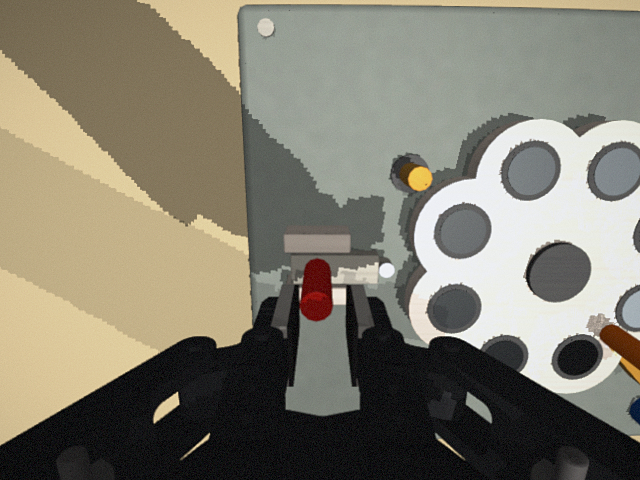

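Call:
apply_moves --pt "0.3 0 0 0 1.9" --pt "0.6 0 0 0 1.9" --pt "0.9 0 0 0 1.9" --pt "1.2 0 0 0 1.9" --pt "1.4 0 0 0 1.9" --pt "1.4 0 0 0 1.9"

```text
clock: 29.08
eef_pos: [482.0, -156.4, 81.6]
tool_rot: [-1.571, -0.0, 0.184]
force: [0.2, 0.6, 0.2]
width: 18.7
```

```bash
python3 f.py
```

```text
29.075 [ 482.  -156.4   81.6] [-1.571 -0.     0.184] tool force [ 0.3  -0.23  0.59] 18.67144457424191
```

Call:
apply_moves --pt "0.1 0 0 0 1.9" --pt "0.2 0 0 0 1.9" --pt "0.3 0 0 0 1.9"

```text
clock: 29.45
eef_pos: [484.4, -156.0, 81.5]
tool_rot: [-1.571, 0.0, 0.184]
force: [-2.4, -1.3, 2.0]
width: 19.0
```

```bash
python3 f.py
```

```text
29.45 [ 484.4 -156.    81.5] [-1.571  0.     0.184] tool force [-2.55 -1.99 -0.83] 18.98043905180046
```

Call:
apply_moves --pt "0.1 0 0 0 1.9" --pt "0.2 0 0 0 1.9" --pt "0.2 0 0 0 1.9"

```text
clock: 29.82
eef_pos: [484.7, -155.9, 81.4]
tool_rot: [-1.57, 0.003, 0.183]
force: [-5.2, -1.1, 2.3]
width: 19.3
```

```bash
python3 f.py;python3 st.py wrist15 bolt_knob
```

```text
29.825 [ 484.7 -155.9   81.4] [-1.57   0.003  0.183] tool force [-5.28 -2.28 -0.19] 19.31909180683624
29.825 [ 484.699 -155.856   81.363] [-1.57   0.003  0.183] [ 0.023  0.643  0.35   2.022 -0.405  0.546  0.842] [-5.152 -1.147  2.296] [-0.39   1.293  0.032] 19.31909180683624
bolt_knob [ 481.5 -155.    95. ] 0.61
```

View pics/wrist15.png

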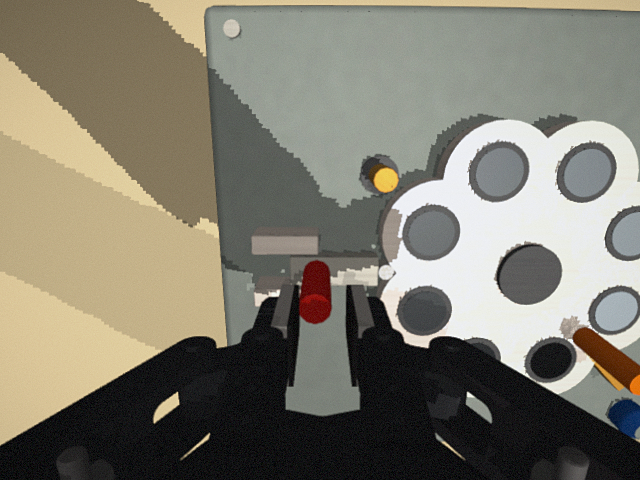

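Call:
apply_moves --pt "0.1 0 0 0 1.9" --pt "0.2 0 0 0 1.9" --pt "0.3 0 0 0 1.9" --pt "0.3 0 0 0 1.9"

```text
clock: 30.42
eef_pos: [485.0, -155.7, 81.2]
tool_rot: [-1.569, 0.007, 0.182]
force: [-9.9, -3.5, 5.2]
width: 19.5
```

```bash
python3 f.py
```

```text
30.425 [ 485.  -155.7   81.2] [-1.569  0.007  0.182] tool force [-10.4   -5.13  -1.59] 19.473728265335915
```

Call:
apply_moves --pt "0.1 0 0 0 1.9" --pt "0.1 0 0 0 1.9" --pt "0.1 0 0 0 1.9" --pt "0.1 0 0 0 1.9" --pt "0.1 0 0 0 1.9"

```text
clock: 31.05
eef_pos: [485.1, -155.7, 81.1]
tool_rot: [-1.568, 0.008, 0.182]
force: [-11.1, -3.4, 6.3]
width: 18.8
```

```bash
python3 f.py
```

```text
31.05 [ 485.1 -155.7   81.1] [-1.568  0.008  0.182] tool force [-11.59  -6.24  -1.36] 18.838155592922025
```

Call:
apply_moves --pt "-0.3 0 0 0 2.2" --pt "-0.6 0 0 0 2.6" --pt "-0.85 0 0 0 2.8" --pt "-0.85 0 0 0 2.8"

```text
clock: 31.55
eef_pos: [482.7, -156.3, 81.7]
tool_rot: [-1.571, -0.001, 0.184]
force: [0.8, 0.3, 0.6]
width: 28.2
```

```bash
python3 f.py;python3 st.py wrist16 bolt_knob
```

```text
31.55 [ 482.7 -156.3   81.7] [-1.571e+00 -1.000e-03  1.840e-01] tool force [ 0.81 -0.56  0.19] 28.19707463734387
31.55 [ 482.704 -156.297   81.731] [-1.571 -0.001  0.184] [ 0.027  0.639  0.347  2.03  -0.407  0.538  0.848] [0.766 0.332 0.561] [-0.043  0.041 -0.02 ] 28.19707463734387
bolt_knob [ 482.7 -159.    93.9] 0.64
```

View pics/wrist16.png

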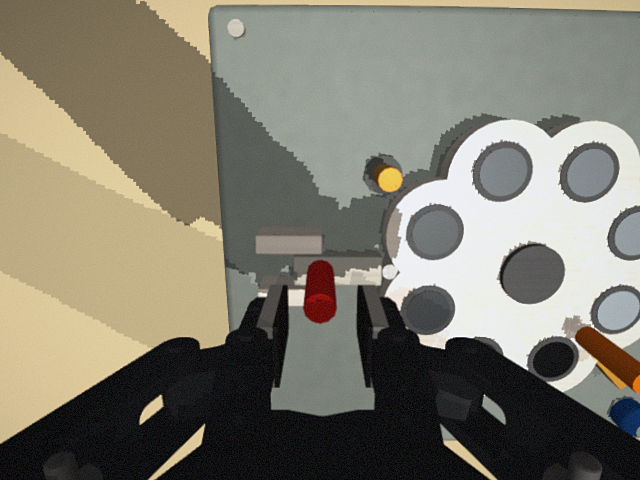

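Knob is free and centred; nose still in the notch. Lifting clear.

Call:
apply_moves --pt "0 -2 0 0 2.8" --pt "0 -5 0 0 2.8" --pt "0 -8 0 0 2.8" --pt "0 -12 0 0 2.8" --pt "0 -14 0 0 2.8" --pt "0 -14 0 0 2.8" --pt "0 -14 0 0 2.8"

```text
clock: 32.52
eef_pos: [481.7, -156.0, 220.8]
tool_rot: [-1.57, 0.001, 0.184]
force: [-1.8, 0.4, 0.2]
width: 27.8
```

```bash
python3 f.py;python3 st.py wrist17 bolt_knob pin lug
python3 - <<'E'
from h import *
p=ctrl.get_image('side'); save(p,'side17')
for q in ['bolt_knob','pin','lug']:
    for d in ctrl.mark_of(p,q)[:1]: print(q,np.round(d['location'],1),round(d['confidence'],2))
im=p['image'][200:380,230:450]
cv2.imwrite('pics/crop17s.png',cv2.resize(im,None,fx=3,fy=3,interpolation=cv2.INTER_CUBIC)[:,:,::-1])
E
```

```text
32.525 [ 481.7 -156.   220.8] [-1.57e+00  1.00e-03  1.84e-01] tool force [-1.69 -0.16  0.74] 27.80783048958717
32.525 [ 481.669 -155.973  220.799] [-1.57   0.001  0.184] [-0.085  0.438  0.49   1.897 -0.264  0.871  0.722] [-1.795  0.421  0.163] [-0.004  0.043  0.037] 27.80783048958717
bolt_knob [ 672.  -194.4   63. ] 0.69
pin [ 633.1 -172.5   90.7] 0.65
bolt_knob [ 482.4 -153.7   93.2] 0.69
pin [ 632.7 -167.4   93.5] 0.6
lug [ 671.4 -191.9   62.5] 0.74
```

View pics/wrist17.png

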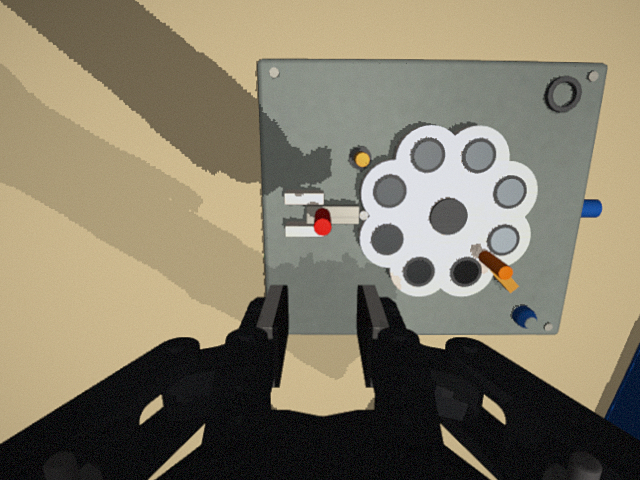

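View pics/side17.png

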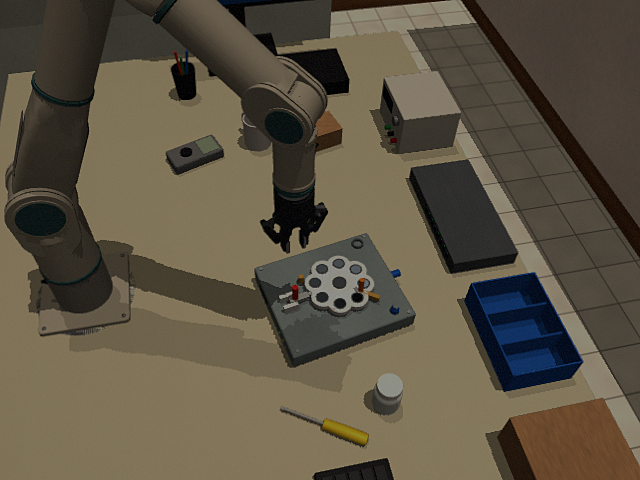

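The nose sits in the notch at (364,215), the knob has moved about 16–17 mm, the wheel is at the fourth click, and the other things look unmoved. Handing in.

```bash
python3 -c "
from cell import ctrl
print(ctrl.finish_job())"
```

```text
the job is handed in; nothing more can be done
None
```

The attenuator is zeroed, set to the fourth click and locked, and the job is handed in. No verdict was reported, so the results below are my own readings.

- **Zeroing:** I turned the wheel back until the lug lay against the stop, held about 17 N at the pin for at least 0.5 s, then let it spring back to zero.
- **Fourth click:** I turned the wheel forward in two sweeps and it settled at about 3.14 rad. The lug and pin positions agree with that.
- **Bolt:** I slid the red knob in and held 10–12 N on it for about 0.6 s. In the images it had moved about 16–17 mm and its nose sat in the rim notch. I then opened the fingers and lifted clear with the force near zero, finishing at 32.5 s.

**What went wrong or disagreed:**
- **Lost grip:** my first firm grip on the pin slipped out during the turn back. I switched to holding the pin loosely between slightly open fingers and pushing with those.
- **Wheel start position:** at the start the wheel stood about 0.26 rad off a click (about 2.88 rad), which I did not explain. It centred normally on every click I checked afterwards.
- **False detections:** the networks gave a few wrong positions, such as a "bolt_knob" reported on the lug. I ignored these because they contradicted the pictures.

The other bench items looked unmoved in the last pictures, but I judged that by eye, without measuring their positions.

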